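Restart the hexagon wall lights at their push-pull switch

ROBOT

A 6-joint arm with a two-finger parallel gripper is mounted at the origin on the work surface. World frame = base frame: x ahead of the robot, y to its left, z up, the work surface at z = 0. Lengths are in mm, angles in rad, forces in N, time in s.
With the tool pointing down it reaches from about 350 to 875 mm from the base axis. Payload 4.2 kg.
Tool frame: the origin (TCP) lies midway between the tips of the shut fingers; the grasp point (between the pads) lies 19 mm behind it; y points along the fingers, x is the direction in which the jaws open and shut, and the axes are right-handed (so a half turn about y gives the same grasp; the last joint's range is limited). The gripper opens to 85 mm and grips with 20 to 120 N. Pads are 22 mm wide; open, the fingers measure 114 mm over their backs; the gripper's body (76 mm by 85 mm) begins 54 mm behind the grasp point. The pads swing forward as they close: fully open they stand 13 mm farther back than shut.
Start: joints at [-1.088, 0.385, 0.008, 0, -1.194, -0.259], TCP at [138.728, -609.388, 231.312] pointing down, gripper open.
Joint ranges: [-3.14, 3.14], [-1.21, 2.06], [-1.07, 1.41], [-3.16, 2.05], [-2.99, -0.16], [-3.1, 3.1]. Speed limits (rad/s): [2.79, 2.79, 3.14, 3.14, 3.14, 3.14].

INTERFACE

Orientations are given as a unit quaternion [x, y, z, w].
In Python, from bench import read_state, get_image, job_done gives the robot as it stands.
- The arm moves only by the tool play_rows, never from a script. Its argument "series" is a list of rows, each a list of 7 numbers: the shift along the tool's x, y, z in m, then the turn, a rotation vector about the tool's x, y, z in rad, then the finger opening in m, from 0 to 0.0854. In form: [[x, y, z, wx, wy, wz, claw], ...]. A call has 1 to 10 rows; each row shifts and turns the pose as measured when the row begins, along the tool's axes as they then stand; what a row does not reach is not made up. A row lasts 1/10 s, in which the tool goes at most 50 mm and 8.59 degrees, less where a joint would pass 70% of its speed; a pose out of reach is approached as far as the arm can. A call with a gripper value outside its range is refused whole. The fingers move at their own pace and stop on an object; the grip force is fixed at half the most. Time passes only in rows, so rows that do not move let the fingers close. It gives the time, the measured TCP pose, the force and the opening at its end, in the units of the state.
- read_state(): the state, without advancing time (a new reading comes with each control period).
- get_image(name): name is "side" or "top" or "wrist"; returns a dict with "color" (420x560x3 uint8, red, green, blue), "intrinsics" (3x3 intrinsics, pixels), "D" ([k1, k2, p1, p2, k3] as OpenCV has them; the pictures are not rectified), "origin" and "orientation" of the camera in the world. Camera axes: x right, y down, z forward; pixel columns grow to the right and rows downward; lengths in mm; the calibration is good to about 2 mm. A picture is of the moment at which its call begins. There is no depth.
- job_done(): hands the job in, once; it reports no verdict.
The state is a dict: "clock": time; "joints": joint angles; "joint_vel": joint speeds; "joint_efforts": joint torques, N m; "position": TCP position; "ee_rot": TCP orientation; "contact_force": force on the tool from outside, world axes, zero at the start; "wrist_torque": the same for the moment, N m; "gripper_width": finger opening in mm.
Only numpy, scipy, OpenCV 4.12 (cv2) and the standard library are available. Lean on these libraries where they do the work, as an engineer would, in place of code of your own. Each camera call takes 0.05 s, during which the arm holds its last target. There are 200 camera calls.

TASK

The hexagon wall lights have hung and need a restart: pull the orange knob on its switch box straight up until it clicks fully out, hold it there for a moment, then push it back down fully home and let go. Leave the white knob alone: it runs the computer.

Things in the scene. Friction and masses are not known exactly. Their poses are not given: they have to be found in the camera images.
- orange_cap (a point): centre (on axis, half-way up) of the ORANGE knob's cap, the one to work: upright round cap, 30 mm across, 24 mm tall, on a 12 mm steel stem amid the top of a black switch box (110 x 80 mm, top 45 mm above the desk, fixed). With the knob home this point is 26 mm above the box's top, 71 mm above the desk (cap underside 14 mm above the box). It rises with the knob. z is up, x along the 110 mm side.
- orange_knob (a joint): how far the orange knob is pulled up, m: 0 = home, 0.018 = fully out, both end stops. A sprung detent holds it at either end: pulling it past the middle, or pushing it back, takes about 6 N; past the middle it snaps to that end by itself and stays.
- white_cap (a point): centre of the WHITE knob's cap on a second, identical switch box (same sizes, same meaning); leave it alone. The boxes stand side by side, one left, one right, caps at least 200 mm apart; which is which changes.
- white_knob (a joint): how far the white knob is pulled up, in m: 0 = home, 0.018 = fully out; same mechanism; home at the start and must stay so.
There are look-alikes about, which are no part of the job. What is shaped like the part that bears white_cap but red or yellow is not meant.

How it is judged:
By the outcome, as a careful person would: the job done as asked, in the order asked, and still so for the second after the job is handed in, with the robot touching nothing.
It also fails if it takes over 30 s, if anything falls off the work surface, if the arm or the gripper's body presses on something with over 40 N, if the wrist force passes 120 N, or if a joint passes its speed limit or range.

## Working session

There is one attempt and no reset: what is moved stays moved. The work goes in short steps, Python scripts to look and compute and a tool call to move; the robot and the scene stay as the last step left them, time stands still between calls to the robot, and variables do not carry over. Pictures are saved under pics/ and viewed, about 8 in all and at most 12, crops included, and the job is handed in when it is done.

Besides the shell and the picture viewer there is one more tool, called after "Emit:" as name(argument=value, ...), one argument or row to a line, values as JSON. play_rows: Moves the arm, as the interface text tells. Its arguments: {"type":"object","properties":{"series":{"type":"array","items":{"type":"array","items":{"type":"number"}}}},"required":["series"]}

```bash
mkdir -p pics
cat > h.py <<'E'
import numpy as np, cv2, json
from bench import read_state, get_image, job_done
from scipy.spatial.transform import Rotation as R
def ray(im,uv):
    K=np.array(im["intrinsics"],float);D=np.array(im["D"],float)
    p=cv2.undistortPoints(np.array([[uv]],float),K,D)[0,0]
    d=rot(im)@np.array([p[0],p[1],1]);return np.array(im["origin"],float),d/np.linalg.norm(d)
def rot(im):
    o=np.array(im["orientation"],float)
    return o if o.shape==(3,3) else R.from_quat(o).as_matrix()
def atz(im,uv,z):
    o,d=ray(im,uv);return o+d*(z-o[2])/d[2]
def proj(im,P):
    M=rot(im);rv=cv2.Rodrigues(M.T)[0];t=-M.T@np.array(im["origin"],float)
    return cv2.projectPoints(np.array([P],float),rv,t,np.array(im["intrinsics"],float),np.array(im["D"],float))[0][0,0]
def tri(a,ua,b,ub):
    o1,d1=ray(a,ua);o2,d2=ray(b,ub)
    s=np.linalg.lstsq(np.c_[d1,-d2],o2-o1,rcond=None)[0]
    p,q=o1+d1*s[0],o2+d2*s[1];return (p+q)/2,np.linalg.norm(p-q)
def save(im,n): cv2.imwrite(n,cv2.cvtColor(im["color"],cv2.COLOR_RGB2BGR))
E
python3 - <<'E'
from h import *
import pickle
for n in("top","side"):
    im=get_image(n);save(im,f"pics/{n}0.png");pickle.dump(im,open(n+"0.pkl","wb"));print(n,im["origin"],im["orientation"])
print(read_state())
E
```

```text
top [ 349.28835895   73.43382936 1218.38563627] [-0.70233682  0.70978045 -0.03470927  0.0415929 ]
side [-265.60646677  834.81274572  874.18913343] [-0.33658289  0.83035517 -0.41007134  0.17048095]
{'clock': 0.1, 'joints': array([-1.08839844e+00,  3.85506680e-01,  6.73113131e-03, -4.14615039e-04,
       -1.19402010e+00, -2.58614865e-01]), 'joint_vel': array([-0.00075698, -0.00035445,  0.00408195,  0.00173685, -0.0001287 ,
        0.00084616]), 'joint_efforts': array([-1.09729677e-03, -3.93317628e+01,  1.88930207e+01,  4.19787973e+00,
       -2.54356099e-03,  9.51826649e-06]), 'position': array([ 138.59698971, -608.88837836,  230.30542567]), 'ee_rot': array([ 0.4404943 ,  0.55307804, -0.55225879, -0.44167825]), 'contact_force': array([0.36306426, 0.58948187, 0.56154771]), 'wrist_torque': array([0.00184428, 0.01235898, 0.00317221]), 'gripper_width': 85.31898417817482}
```

View pics/top0.png

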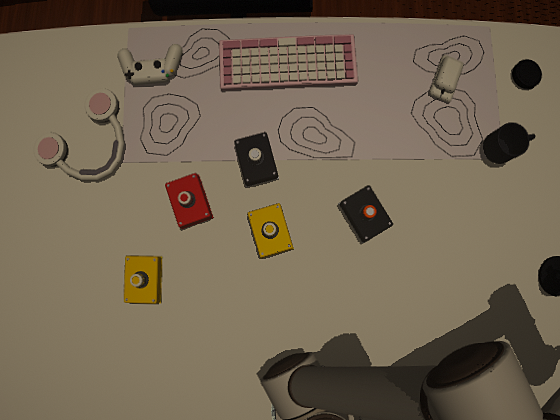

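View pics/side0.png

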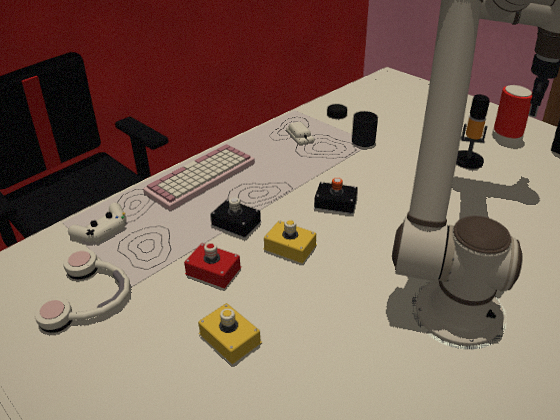

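Both views show five switch boxes. In the top view these are black with a white cap (255,155), red (185,198), yellow (270,230), yellow (139,280), and black with an orange cap (370,212). The side view has the orange cap at (337,184). I choose the black box with the orange cap and will check it in a close crop.

Run:
```python
from h import *
import pickle
t=pickle.load(open("top0.pkl","rb"));s=pickle.load(open("side0.pkl","rb"))
f=lambda im,x,y,r,k:cv2.resize(im["color"][y-r:y+r,x-r:x+r],None,fx=k,fy=k,interpolation=cv2.INTER_CUBIC)
c=np.hstack([f(t,366,212,40,5),f(s,337,193,40,5)])
cv2.imwrite("pics/crop.png",c[...,::-1])
p=atz(t,(370,212),83);print(p,proj(s,p),tri(t,(370,212),s,(337,181)))
print("white",atz(t,(255,155),83),"yel",atz(t,(270,230),83))
for im,n,z in((t,"top",83),(s,"side",71)):
    h=cv2.cvtColor(im["color"],cv2.COLOR_RGB2HSV)
    x,y=(370,212) if n=="top" else (337,184)
    m=np.zeros(h.shape[:2],bool);m[y-14:y+14,x-14:x+14]=1
    m&=(h[...,0]<20)&(h[...,1]>100)&(h[...,2]>90)
    v,u=np.nonzero(m);print(n,len(u),u.mean(),v.mean(),u.min(),u.max(),v.min(),v.max())
print(R.from_quat(read_state()["ee_rot"]).as_matrix().round(3))
```

```text
[ 462.51064963 -120.86019212   83.        ] [338.28978887 179.9527743 ] (array([ 464.26132427, -120.48833805,   78.86787782]), np.float64(3.437173026246487))
white [595.00649626 135.77669547  83.        ] yel [424.82722647 103.1865858   83.        ]
top 77 369.3376623376623 211.15584415584416 363 375 205 217
side 47 337.1489361702128 181.87234042553192 332 342 178 189
[[-0.222 -0.001 -0.975]
 [ 0.975  0.002 -0.222]
 [ 0.002 -1.     0.   ]]
```

View pics/crop.png

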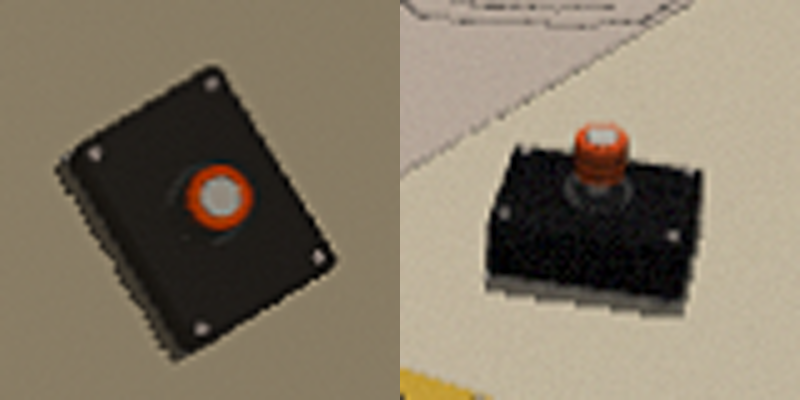

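The crop confirms it: a black box with an orange cap that has a pale top disc. The cap's top centre is at about (369.7,211.3) in the top view and (337.4,180) in the side view. That puts the cap at about (463,-120). I raise the tool first, then cross over.

Emit:
play_rows(
  series=[
    [0,-0.05,0,0,0,0,0.0854],
    [0,-0.04,0,0,0,0,0.0854],
    [0.03,0,-0.033,0,0,0,0.0854],
    [0.034,0,-0.036,0,0,0,0.0854],
    [0.034,0,-0.036,0,0,0,0.0854],
    [0.034,0,-0.036,0,0,0,0.0854],
    [0.034,0,-0.036,0,0,0,0.0854],
    [0.034,0,-0.036,0,0,0,0.0854],
    [0.034,0,-0.036,0,0,0,0.0854],
    [0.034,0,-0.036,0,0,0,0.0854],
  ],
)

```text
clock: 1.1
position: [357.9, -281.3, 318.7]
ee_rot: [0.44, 0.553, -0.547, -0.449]
contact_force: [0.9, -0.4, -1.0]
gripper_width: 85.5
```

Emit:
play_rows(
  series=[
    [0.034,0,-0.035,0,0,0,0.0854],
    [0.034,0.02,-0.035,0,0,0,0.0854],
    [0.034,0.03,-0.035,0,0,0,0.0854],
    [0.03,0.03,-0.032,0,0,0,0.0854],
    [0,0.03,0,0,0,0,0.0854],
    [0,0,0,0,0,0,0.0854],
  ],
)

```text
clock: 1.7
position: [459.4, -123.6, 216.0]
ee_rot: [0.438, 0.555, -0.548, -0.446]
contact_force: [-0.4, -0.3, 0.6]
gripper_width: 85.6
```

Run:
```python
from h import *
s=read_state();im=get_image("wrist");save(im,"pics/w1.png")
print(s["position"],R.from_quat(s["ee_rot"]).as_matrix().round(3),s["joints"])
print(proj(im,[463,-120,83]),proj(im,s["position"]))
h=cv2.cvtColor(im["color"],cv2.COLOR_RGB2HSV)
m=((h[...,0]<20)&(h[...,1]>150)&(h[...,2]>90)).astype(np.uint8)
n,_,st,ce=cv2.connectedComponentsWithStats(m)
for i in range(1,n):
    if st[i,4]>80: print(st[i],ce[i],atz(im,ce[i],83))
```

```text
[ 459.38872098 -123.60079575  216.02878337] [[-0.218 -0.002 -0.976]
 [ 0.976  0.014 -0.218]
 [ 0.014 -1.    -0.001]] [ 0.07011594  0.14528304 -0.35829844 -0.01646997 -1.06844457 -1.41291114]
[276.38102623 204.30892782] [277.00840677 263.03133504]
[261 188  32  33 505] [276.09108911 203.5049505 ] [ 462.31834072 -120.42553307   83.        ]
[546 247  14  77 258] [552.22093023 284.65116279] [484.80140523 171.41464603  83.        ]
```

View pics/w1.png

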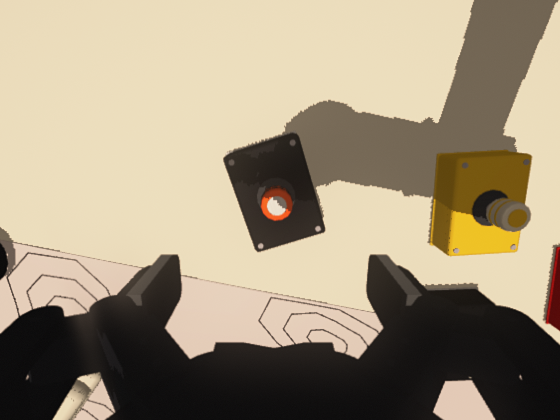

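The wrist view shows the orange cap on the black box at (276,204), which gives (462.3,-120.4) and agrees with the top view. The nearest other box is the yellow one at (485,205), well clear of the fingers. I descend in stages.

Emit:
play_rows(
  series=[
    [0.0025,0.03,-0.0038,0,0,0.014,0.0854],
    [0,0.035,0,0,0,0,0.0854],
    [0,0.035,0,0,0,0,0.0854],
    [0,0.02,0,0,0,0,0.0854],
    [0,0.01,0,0,0,0,0.0854],
    [0,0,0,0,0,0,0.0854],
  ],
)

```text
clock: 2.35
position: [474.6, -125.5, 96.6]
ee_rot: [0.452, 0.556, -0.546, -0.434]
contact_force: [-0.4, -0.4, 0.9]
gripper_width: 85.3
```

Run:
```python
from h import *
s=read_state();M=R.from_quat(s["ee_rot"]).as_matrix()
print(s["position"],M.round(3),"move",M.T@(np.array([462.5,-120.3,52])-s["position"]))
```

```text
[ 474.55015662 -125.46921148   96.62141784] [[-0.215  0.03  -0.976]
 [ 0.977 -0.004 -0.215]
 [-0.01  -1.    -0.028]] move [ 8.09992296 44.22411534 11.90028666]
```

Emit:
play_rows(
  series=[
    [0.008,0.0,0.012,0.03,0,-0.01,0.0854],
    [0,0,0,0,0,0,0.0854],
  ],
)

```text
clock: 2.55
position: [463.3, -121.2, 99.4]
ee_rot: [0.444, 0.551, -0.551, -0.442]
contact_force: [0.7, 0.8, 0.5]
gripper_width: 85.6
```

```bash
cat > st.py <<'E'
from h import *
s=read_state();M=R.from_quat(s["ee_rot"]).as_matrix()
print(s["clock"],s["position"],M.round(3).tolist(),"move",M.T@(np.array([462.5,-120.3,52])-s["position"]),s["contact_force"],s["gripper_width"])
E
python3 st.py
```

```text
2.55 [ 463.27244834 -121.16315494   99.40760397] [[-0.214, 0.003, -0.977], [0.977, -0.001, -0.214], [-0.002, -1.0, -0.003]] move [ 1.10118496 47.40372095  0.70516535] [0.68581706 0.78296955 0.51200813] 85.58770916606566
```

Well aligned now. I go down slowly and add small rests.

Emit:
play_rows(
  series=[
    [0.001,0.012,0.0007,0,0,0,0.0854],
    [0,0.012,0,0,0,0,0.0854],
    [0,0.01,0,0,0,0,0.0854],
    [0,0.006,0,0,0,0,0.0854],
    [0,0,0,0,0,0,0.0854],
  ],
)

```text
clock: 3.05
position: [470.3, -121.6, 65.4]
ee_rot: [0.45, 0.556, -0.546, -0.436]
contact_force: [0.1, -0.5, -0.6]
gripper_width: 85.5
```

```bash
python3 st.py
```

```text
3.05 [ 470.32417648 -121.62698812   65.39607819] [[-0.215, 0.023, -0.976], [0.977, -0.002, -0.215], [-0.007, -1.0, -0.022]] move [ 3.06800172 13.2096952   7.65015453] [ 0.13460385 -0.50440705 -0.55043132] 85.48441912416392
```

Emit:
play_rows(
  series=[
    [0.003,0.004,0.008,0.024,0,-0.006,0.0854],
    [0,0.005,0.001,0.003,0,0,0.0854],
    [0,0.004,0.001,0.003,0,0,0.0854],
    [0,0,0,0,0,0,0.0854],
  ],
)

```text
clock: 3.45
position: [460.1, -120.9, 52.2]
ee_rot: [-0.441, -0.549, 0.554, 0.445]
contact_force: [0.1, 0.3, 1.0]
gripper_width: 85.2
```

```bash
python3 st.py
```

```text
3.45 [ 460.10561584 -120.85180704   52.22529167] [[-0.215, -0.008, -0.977], [0.977, -0.003, -0.215], [-0.001, -1.0, 0.008]] move [ 0.02444499  0.20479237 -2.45881788] [0.07123681 0.27184835 0.97247513] 85.15006835445539
```

Position is good. One small correction, a look from the wrist camera, then close.

Emit:
play_rows(
  series=[
    [0,0,-0.0024,-0.008,0,-0.003,0.0854],
    [0,0,0,0,0,0,0.0854],
  ],
)

```text
clock: 3.65
position: [462.8, -120.3, 52.2]
ee_rot: [0.442, 0.552, -0.551, -0.443]
contact_force: [1.0, -0.7, 0.6]
gripper_width: 85.3
```

```bash
python3 st.py
python3 - <<'E'
from h import *
a=get_image("wrist")["color"];s=get_image("side")["color"]
c=cv2.resize(s[133:253,267:417],(525,420),interpolation=cv2.INTER_CUBIC)
i=np.hstack([a,c]);i=cv2.resize(i,(800,int(420*800/i.shape[1])));cv2.imwrite("pics/w2.png",i[...,::-1])
E
```

```text
3.65 [ 462.78175958 -120.29261359   52.18599679] [[-0.215, -0.0, -0.977], [0.977, 0.002, -0.215], [0.002, -1.0, -0.0]] move [0.0530535  0.1860079  0.27681079] [ 1.00199315 -0.69297067  0.60674909] 85.3222541419968
```

View pics/w2.png

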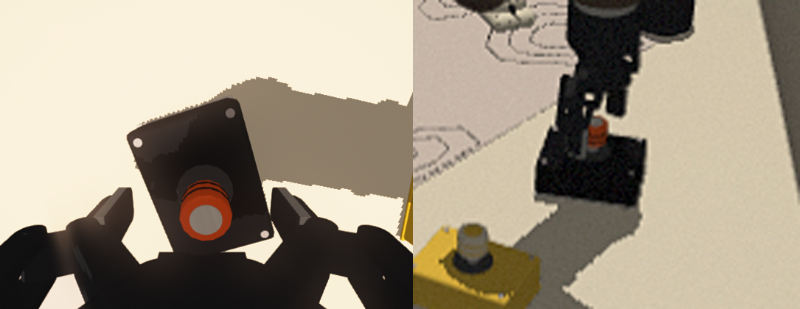

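The cap, at (205,215) in the wrist picture, stands midway between the open pads at (118,220) and (287,220). Now I close.

Emit:
play_rows(
  series=[
    [0,0,0,0,0,0,0.02],
    [0,0,0,0,0,0,0.02],
    [0,0,0,0,0,0,0.02],
    [0,0,0,0,0,0,0.02],
    [0,0,0,0,0,0,0.02],
    [0,0,0,0,0,0,0.02],
    [0,0,0,0,0,0,0.02],
    [0,0,0,0,0,0,0.02],
  ],
)

```text
clock: 4.55
position: [462.4, -118.4, 53.1]
ee_rot: [0.442, 0.552, -0.55, -0.444]
contact_force: [-0.3, 1.7, 0.2]
gripper_width: 28.6
```

```bash
python3 st.py
```

```text
4.55 [ 462.38434538 -118.40324236   53.12817065] [[-0.215, -0.0, -0.977], [0.977, 0.004, -0.215], [0.004, -1.0, -0.001]] move [-1.8818399   1.12021436  0.29602855] [-0.30618663  1.68572072  0.20020727] 28.635490982109445
```

Gripped at 28.6 mm. I pull up gently.

Emit:
play_rows(
  series=[
    [0,-0.003,-0.0005,-0.0015,0,0,0.02],
    [0,-0.003,-0.0005,-0.0015,0,0,0.02],
    [0,-0.003,-0.0005,-0.0015,0,0,0.02],
    [0,-0.003,-0.0005,-0.0015,0,0,0.02],
  ],
)

```text
clock: 4.95
position: [462.5, -118.4, 64.0]
ee_rot: [0.442, 0.553, -0.549, -0.444]
contact_force: [-1.3, 1.6, -0.5]
gripper_width: 28.5
```

```bash
python3 st.py
```

```text
4.95 [ 462.47064273 -118.35151258   64.02164064] [[-0.214, 0.001, -0.977], [0.977, 0.005, -0.214], [0.005, -1.0, -0.002]] move [-1.97131321 12.01088698  0.41210068] [-1.29416829  1.55188162 -0.54753557] 28.467792722834947
```

Emit:
play_rows(
  series=[
    [0,-0.003,-0.0005,-0.0015,0,0,0.02],
    [0,-0.003,-0.0005,-0.0015,0,0,0.02],
    [0,-0.0015,-0.0003,0,0,0,0.02],
  ],
)

```text
clock: 5.25
position: [462.3, -118.3, 71.4]
ee_rot: [0.443, 0.553, -0.548, -0.444]
contact_force: [7.2, -3.9, -26.4]
gripper_width: 28.4
```

```bash
python3 st.py
```

```text
5.25 [ 462.27085138 -118.3061412    71.42860064] [[-0.213, 0.002, -0.977], [0.977, 0.007, -0.213], [0.006, -1.0, -0.003]] move [-2.11303157 19.41552525  0.26642436] [  7.21149488  -3.93855469 -26.41087456] 28.392140649702483
```

The tool rose 18.3 mm and the force jumped to -26 N, so the knob is at its upper stop. I hold and check by picture.

Emit:
play_rows(
  series=[
    [0,0,0,0,0,0,0.02],
    [0,0,0,0,0,0,0.02],
    [0,0,0,0,0,0,0.02],
    [0,0,0,0,0,0,0.02],
    [0,0,0,0,0,0,0.02],
    [0,0,0,0,0,0,0.02],
    [0,0,0,0,0,0,0.02],
    [0,0,0,0,0,0,0.02],
    [0,0,0,0,0,0,0.02],
    [0,0,0,0,0,0,0.02],
  ],
)

```text
clock: 6.25
position: [462.4, -118.3, 71.2]
ee_rot: [0.443, 0.553, -0.549, -0.444]
contact_force: [0.1, -1.1, -4.4]
gripper_width: 28.3
```

```bash
python3 st.py
python3 - <<'E'
from h import *
a=get_image("wrist")["color"];s=get_image("side")["color"]
c=cv2.resize(s[133:253,267:417],(525,420),interpolation=cv2.INTER_CUBIC)
i=np.hstack([a,c]);i=cv2.resize(i,(800,int(420*800/i.shape[1])));cv2.imwrite("pics/w3.png",i[...,::-1])
E
```

```text
6.25 [ 462.38752135 -118.34033648   71.19809955] [[-0.213, 0.002, -0.977], [0.977, 0.006, -0.213], [0.006, -1.0, -0.003]] move [-2.05209386 19.18525639  0.36716079] [ 0.14933999 -1.08079179 -4.38707296] 28.320762778590524
```

View pics/w3.png

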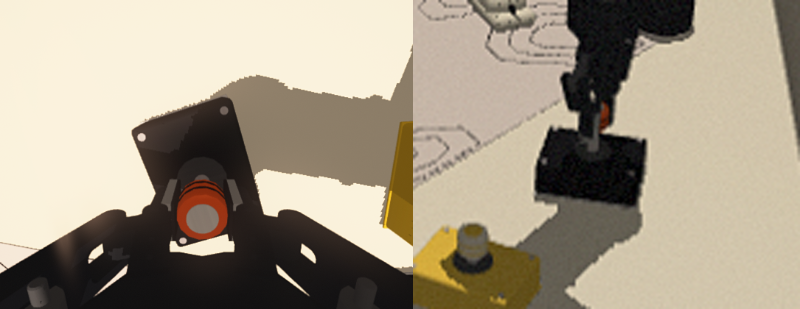

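The wrist view shows the steel stem exposed below the cap at (203,178), and the side view shows the cap raised between the pads at (605,115). So the knob is out, and it was held for 1 s. Now I push it back.

Emit:
play_rows(
  series=[
    [0,0.003,0.0005,0.0015,0,0,0.02],
    [0,0.003,0.0005,0.0015,0,0,0.02],
    [0,0.003,0.0005,0.0015,0,0,0.02],
    [0,0.003,0.0005,0.0015,0,0,0.02],
    [0,0.003,0.0005,0.0015,0,0,0.02],
  ],
)

```text
clock: 6.85
position: [462.4, -118.4, 58.4]
ee_rot: [0.442, 0.552, -0.55, -0.444]
contact_force: [-0.2, 1.0, -2.3]
gripper_width: 28.3
```

```bash
python3 st.py
```

```text
6.85 [ 462.41532622 -118.37512738   58.36522428] [[-0.215, 0.001, -0.977], [0.977, 0.005, -0.215], [0.004, -1.0, -0.002]] move [-1.92644788  6.35619051  0.34062449] [-0.19795479  1.0015564  -2.25479802] 28.274109520980268
```

Emit:
play_rows(
  series=[
    [0,0.003,0.0005,0.0015,0,0,0.02],
    [0,0.003,0.0005,0,0,0,0.02],
    [0,0.0015,0,0,0,0,0.02],
  ],
)

```text
clock: 7.15
position: [462.5, -118.4, 52.9]
ee_rot: [0.442, 0.552, -0.551, -0.443]
contact_force: [-7.7, 4.6, 21.6]
gripper_width: 28.5
```

```bash
python3 st.py
```

```text
7.15 [ 462.50649114 -118.42723737   52.92215684] [[-0.217, -0.001, -0.976], [0.976, 0.003, -0.217], [0.003, -1.0, -0.0]] move [-1.82993071  0.91589607  0.41248424] [-7.67251834  4.63335145 21.57951459] 28.5449123784207
```

At the lower stop: +21.6 N at the starting height. I relax and open.

Emit:
play_rows(
  series=[
    [0,0,0,0,0,0,0.02],
    [0,0,0,0,0,0,0.0854],
    [0,0,0,0,0,0,0.0854],
    [0,0,0,0,0,0,0.0854],
    [0,0,0,0,0,0,0.0854],
    [0,0,0,0,0,0,0.0854],
    [0,0,0,0,0,0,0.0854],
    [0,0,0,0,0,0,0.0854],
  ],
)

```text
clock: 7.95
position: [462.5, -118.9, 52.0]
ee_rot: [0.442, 0.552, -0.551, -0.444]
contact_force: [0.2, -0.1, 0.7]
gripper_width: 85.5
```

```bash
python3 st.py
```

```text
7.95 [ 462.53255335 -118.85158638   52.02674302] [[-0.216, -0.001, -0.976], [0.976, 0.003, -0.216], [0.003, -1.0, 0.0]] move [-1.40722603  0.02225637  0.34481369] [ 0.1635447  -0.09690189  0.74587999] 85.5447182931503
```

Free. I lift away straight up, slowly at first.

Emit:
play_rows(
  series=[
    [-0.001,-0.012,-0.002,-0.007,0,0,0.0854],
    [0,-0.012,-0.002,-0.007,0,0,0.0854],
    [0,-0.015,-0.003,-0.007,0,0,0.0854],
    [0,-0.02,-0.003,-0.007,0,0,0.0854],
    [0,-0.03,0,0,0,0,0.0854],
    [0,-0.03,0,0,0,0,0.0854],
    [0,-0.03,0,0,0,0,0.0854],
    [0,0,0,0,0,0,0.0854],
  ],
)

```text
clock: 8.75
position: [470.7, -119.3, 215.1]
ee_rot: [0.451, 0.562, -0.541, -0.434]
contact_force: [-0.2, 0.0, 0.0]
gripper_width: 85.0
```

```bash
python3 st.py
python3 - <<'E'
from h import *
import pickle
w=get_image("wrist");s=get_image("side");t=get_image("top")
s0=pickle.load(open("side0.pkl","rb"))
f=lambda im,y,x:cv2.resize(im["color"][y:y+80,x:x+107],(400,300),interpolation=cv2.INTER_CUBIC)
i=np.vstack([np.hstack([f(s0,150,285),f(s,150,285)]),np.hstack([cv2.resize(w["color"],(400,300)),f(s,180,185)])])
cv2.imwrite("pics/end.png",i[...,::-1])
h=cv2.cvtColor(w["color"],cv2.COLOR_RGB2HSV)
m=((h[...,0]<20)&(h[...,1]>150)&(h[...,2]>90)).astype(np.uint8)
n,_,st,ce=cv2.connectedComponentsWithStats(m);k=1+st[1:,4].argmax()
print(ce[k],proj(w,[462.5,-120.3,83]),proj(w,[462.5,-120.3,101]))
E
```

```text
8.75 [ 470.69457435 -119.26862429  215.06121218] [[-0.217, 0.037, -0.976], [0.976, 0.009, -0.217], [0.001, -0.999, -0.038]] move [  0.59787517 162.63397516  14.38771601] [-0.21969854  0.00536666  0.00451957] 84.96552209079647
[276.26704545 185.63068182] [276.22792551 185.88806589] [276.41712092 190.80857047]
```

View pics/end.png

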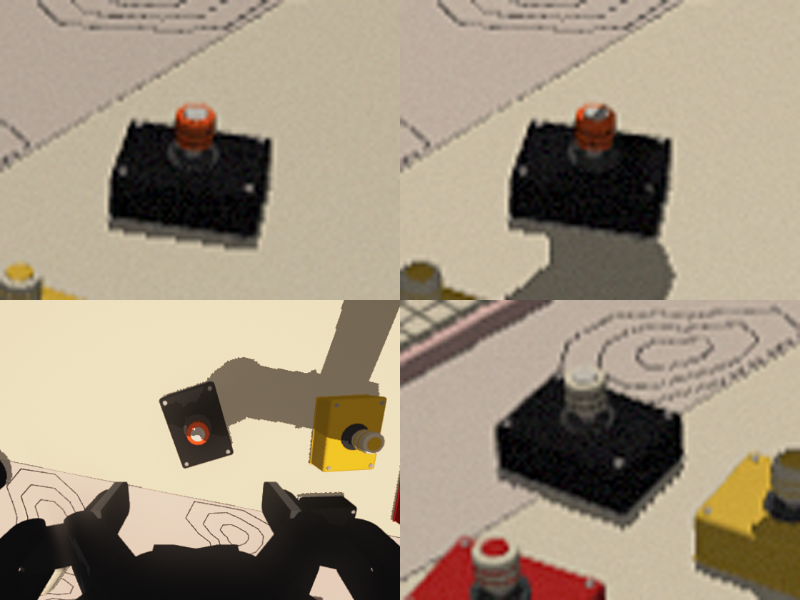

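The orange cap sits exactly as at the start: (195,113) in the before crop, (595,113) in the after crop, which is offset by 400. The wrist projection agrees with home height, and the white knob is down and untouched. I hand in.

```bash
python3 -c "
from h import *
print(job_done())"
```

```text
the job is handed in; nothing more can be done
None
```

I pulled the orange knob up until it stopped, held it about 1 s, pushed it back down until it stopped, then let go and lifted clear. The whole job took 8.75 s on the robot's clock.

- **Fully out:** the tool rose 18.3 mm against 18 mm of travel. The force then jumped to -26 N, and the picture showed the stem exposed below the cap.
- **Fully home:** the tool came back to its starting height and the force reached +21.6 N. After release, the side view matched the starting picture. In the wrist view the cap was at row 185.6, where home predicts 185.9 and fully out 190.8.
- **White knob:** I never went near it, and it looks home in the last picture.
- **At hand-in:** the robot was touching nothing.

The cap turned out about 2 mm off my position estimate along the jaws. The gripper centred itself on it, with side forces under 8 N. The arm also drifted up to 12 mm forward while descending, and I corrected that before gripping.

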